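Turn the piping-nozzle tray round in its sleeve

ROBOT

A 6-joint arm with a two-finger parallel gripper is mounted at the origin on the work surface. World frame = base frame: x ahead of the robot, y to its left, z up, the work surface at z = 0. Lengths are in m, angles in rad, forces in N, time in s.
With the tool pointing down it reaches from about 0.375 to 0.925 m from the base axis. Payload 5.7 kg.
Tool frame: the origin (TCP) lies midway between the tips of the shut fingers; the grasp point (between the pads) lies 19 mm behind it; z points along the fingers, x is the direction in which the jaws open and shut, and the axes are right-handed (so a half turn about z gives the same grasp; the last joint's range is limited). The gripper opens to 88 mm and grips with 3 to 60 N. Pads are 20 mm wide; open, the fingers measure 115 mm over their backs; the gripper's body (75 mm by 178 mm) begins 61 mm behind the grasp point.
Start: joints at [1.199, 0.359, 1.51, -0, 1.272, -0.115], TCP at [0.152, 0.58, 0.223] pointing down, gripper open.
Joint ranges: [-2.97, 2.97], [-1.01, 2.36], [0.21, 2.38], [-0.96, 4.11], [0.2, 2.71], [-2.98, 2.98]. Speed limits (rad/s): [2.39, 2.39, 3.14, 3.14, 3.14, 3.14].

INTERFACE

Orientations are given as a unit quaternion [x, y, z, w].
In Python, from bench import move_ptp, servo_line, goto_joints, move_gripper, sleep, inverse_kinematics, capture, PlanningError, close_job, spot_in, silhouettes, current_clock, current_joint_pos, current_qvel, current_joint_torque, current_position, current_orientation, current_force, current_torque, current_finger_gap gives the robot as it stands. Calls block until the motion is done:
- move_ptp(position, orientation): joint-space move of the TCP to a pose.
- servo_line(position, orientation=None, rate=0.15, contact_N=None): straight line of the TCP; orientation=None keeps the orientation; rate is the mean speed in m/s. With contact_N (N) it stops when the force on the tool has changed by that much, and returns True; else False.
- goto_joints(angles): joint-space move.
- move_gripper(opening): finger opening in m; the grip force is fixed at half the most; returns when the fingers have stopped.
- sleep(seconds).
- inverse_kinematics(position, orientation): joint angles nearest the present ones, or None.
- capture(name): name is "scene" or "top" or "wrist"; returns a dict with "image" (400x640x3 uint8, blue, green, red), "range_z" (400x640 float32, m along the optical axis (not along the pixel's ray), 0 where there is no reading), "intrinsics" (3x3 intrinsics, pixels), "k1" (the pictures are not rectified: a ray, as slopes to the right and down, at radius r is drawn at 1 + k1 r^2 times it, then the intrinsics apply), "R" (3x3) and "t" (3): a world point X has camera coordinates R X + t. Camera axes: x right, y down, z forward; pixel columns grow to the right and rows downward; lengths in m; the calibration is good to about 2 mm. A picture is of the moment at which its call begins.
A pose or a line that the arm cannot do raises PlanningError and nothing moves.
- close_job(): hands the job in, once; it reports no verdict.
Trained networks look in the newest picture that a camera, given by its name, has taken for a name from the list of things; names that differ only in an ending like _2 or _b are one class to them, and where a whole thing is asked for, a point or a joint stands for the part that bears it (a point fixed in the world has none). Each returns a list of dicts, best first, with "conf" (0 to 1); they miss things now and then, are a little off and sometimes report something else, mostly with a low value. They report only what shows in the picture. A call takes as long as a camera call. They do not tell look-alikes from the thing itself.
- spot_in(camera, query): "xy" ([column, row] in pixels, amid what is visible of it).
- silhouettes(camera, query): "region" (400x640 bool, what is visible of it) and "xy" ([column, row] in pixels, amid what is visible of it).
Readings, each from a call of its own:
- current_clock(): time.
- current_joint_pos(): joint angles.
- current_qvel(): joint speeds.
- current_joint_torque(): joint torques, N m.
- current_position(): TCP position.
- current_orientation(): TCP orientation.
- current_force(): force on the tool from outside, world axes, zero at the start.
- current_torque(): the same for the moment, N m.
- current_finger_gap(): finger opening in m.
Only numpy, scipy, OpenCV 4.12 (cv2) and the standard library are available. Lean on these libraries where they do the work, as an engineer would, in place of code of your own. Each camera call takes 0.05 s, during which the arm holds its last target.

TASK

The nozzle tray in the yellow sleeve was put away the wrong way round, so its blank white end sticks out. Slide the tray right out by its black handle, turn it end for end and slide it fully home again, flat on the bench, so that the red end with the steel nozzles sticks out of the sleeve's mouth; then let go. Leave the tray in the blue sleeve and the pink ramekin where they are.

Things in the scene. Friction and masses are not known exactly. Their poses are not given: they have to be found in the camera images.
- yellow_sleeve: Yellow sleeve fixed to bench, no floor; in mm: 110 long (x), 76 wide, 48 high; inside 68 wide, 44 high. Origin on bench, centre. Mouth at x=-55, roughly towards the robot; end wall's inner face at x=+51. Wings flare 45 deg from the mouth to x=-70, 95 apart. Roof notch for the tray's handle: 36 wide, from mouth to x=+8. A tray fully home touches the end wall, origin at x=-19 here, 34 sticking out.
- yellow_tray: Loose tray in the yellow sleeve, 0.2 kg; in mm: 140 long (x), 60 wide, 34 high. Origin: centre of underside. +x half red, open, with six fixed steel nozzles (hidden in the sleeve at start); -x half closed, white. Black handle at the middle: 28 long (x), 14 thick (y), top at z=92, so 44 above the sleeve's roof: grip it there from above. It clears the sleeve's wings when its origin is beyond the sleeve's x=-140.
- blue_tray: Tray of the same make and size, origin and axes as the yellow sleeve's tray, in a blue sleeve of the same shape, fixed to the bench. It is already the right way round (red nozzle end, its +x end, sticking out of the mouth). To be left alone.
- ramekin: Pink ceramic ramekin, 80 mm across, 45 mm high, open top, loose on the bench on the robot's left (+y). Origin at the centre of its underside. To be left alone.
There are look-alikes about, which are no part of the job. There is more than one size of the yellow_sleeve; the job needs the smaller.

How it is judged:
By the outcome, as a careful person would: the job done as asked, in the order asked, and still so for the second after the job is handed in, with the robot touching nothing.
It also fails if it takes over 42 s, if anything falls off the work surface, if the arm or the gripper's body presses on something with over 40 N, if the wrist force passes 120 N, or if a joint passes its speed limit or range.

## Working session

There is one attempt and no reset: what is moved stays moved. The work goes in short steps, each a Python script; the robot and the scene stay as the last script left them, time stands still between calls to the robot, and variables do not carry over. Pictures are saved under pics/ and viewed, and the job is handed in when it is done.

```bash
mkdir -p pics; ls; python3 - <<'E'
from bench import *
import cv2,numpy as np,pickle
for n in ["scene","top","wrist"]:
    c=capture(n); cv2.imwrite(f"pics/{n}0.png",c["image"]); pickle.dump(c,open(f"{n}0.pkl","wb"))
    print(n,c["intrinsics"].tolist(),c["k1"],np.round(c["R"],3).tolist(),c["t"])
    for q in ["yellow_sleeve","yellow_tray","blue_tray","ramekin"]:
        print(q,[(np.round(d["xy"]).tolist(),round(d["conf"],2)) for d in spot_in(n,q)])
print(current_clock())
E
```

```text
pics
scene [[374.1319754029257, 0.0, 319.92944737502364], [0.0, 374.1319754029257, 194.9432778091092], [0.0, 0.0, 1.0]] 0.0019144036817804833 [[0.491, 0.871, 0.007], [0.715, -0.399, -0.574], [-0.497, 0.287, -0.819]] [-0.32674492 -0.3779354   1.34289274]
yellow_sleeve [([243.0, 246.0], 0.61)]
yellow_tray [([232.0, 228.0], 0.59)]
blue_tray [([354.0, 169.0], 0.58)]
ramekin [([418.0, 134.0], 0.59)]
top [[417.4947357199056, 0.0, 319.1416986658342], [0.0, 417.4947357199056, 192.7844049430808], [0.0, 0.0, 1.0]] -0.02476519724524857 [[-0.028, -1.0, 0.001], [-0.991, 0.027, -0.135], [0.134, -0.004, -0.991]] [0.04426029 0.585829   1.20434015]
yellow_sleeve [([453.0, 134.0], 0.94), ([389.0, 176.0], 0.81)]
yellow_tray [([397.0, 196.0], 0.62)]
blue_tray [([272.0, 206.0], 0.78)]
ramekin [([179.0, 220.0], 0.95)]
wrist [[276.9755585312889, 0.0, 316.51603991384434], [0.0, 276.9755585312889, 200.01839819040813], [0.0, 0.0, 1.0]] -0.004268908710014031 [[0.254, 0.967, 0.0], [0.927, -0.244, 0.285], [0.276, -0.072, -0.958]] [-0.6015176  -0.03601348  0.38974757]
yellow_sleeve []
yellow_tray []
blue_tray []
ramekin []
0.75
```

View pics/scene0.png

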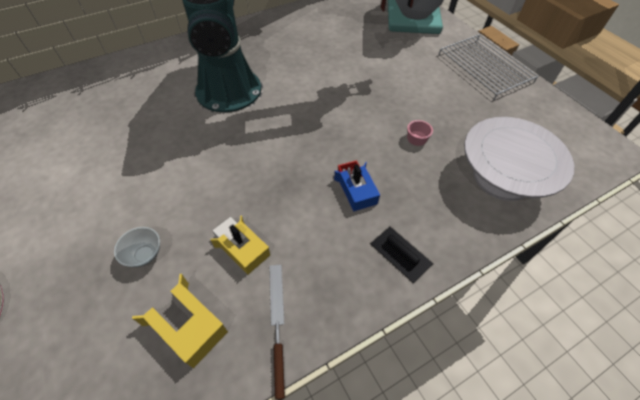

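View pics/top0.png

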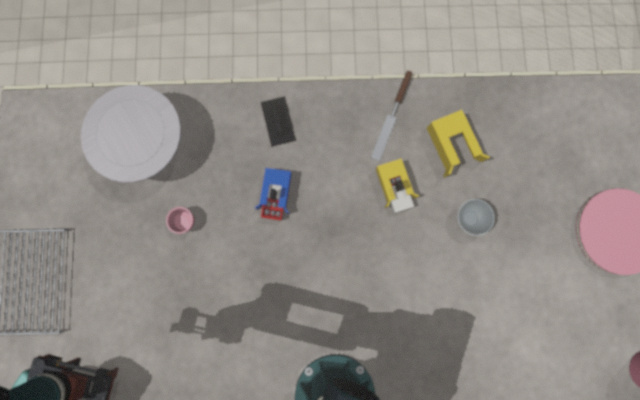

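The scene picture shows the small yellow sleeve at (243,246) with the white end towards the robot, and the big look-alike at (185,325). In the top picture the small sleeve is at (397,178), its white end at (402,202), and the big one at (455,140). Next I measure from both.

```bash
cat > h.py <<'E'
import numpy as np,cv2,pickle
def rays(c,uv):
    uv=np.asarray(uv,float).reshape(-1,2);K=c["intrinsics"]
    d=(uv-[K[0,2],K[1,2]])/[K[0,0],K[1,1]]
    s=d.copy()
    for _ in range(8): s=d/(1+c["k1"]*(s**2).sum(1,keepdims=True))
    return np.c_[s,np.ones(len(s))]
def pts(c,uv,z=None):
    uv=np.asarray(uv).reshape(-1,2)
    if z is None: z=c["range_z"][uv[:,1].astype(int),uv[:,0].astype(int)]
    return (rays(c,uv)*np.asarray(z)[:,None]-c["t"])@c["R"]
def onplane(c,uv,h):
    d=rays(c,uv)@c["R"]; o=-c["R"].T@c["t"]
    return o+d*((h-o[2])/d[:,2])[:,None]
def proj(c,X):
    p=np.asarray(X).reshape(-1,3)@c["R"].T+c["t"]; s=p[:,:2]/p[:,2:]
    s=s*(1+c["k1"]*(s**2).sum(1,keepdims=True)); K=c["intrinsics"]
    return s*[K[0,0],K[1,1]]+[K[0,2],K[1,2]]
def cloud(c,box=None):
    v,u=np.mgrid[0:400,0:640]; 
    if box: u=u[box[1]:box[3],box[0]:box[2]];v=v[box[1]:box[3],box[0]:box[2]]
    u=u.ravel();v=v.ravel(); m=c["range_z"][v,u]>0; u,v=u[m],v[m]
    return pts(c,np.c_[u,v]),c["image"][v,u],np.c_[u,v]
E
python3 - <<'E'
from h import *
for n,b in [("top",(365,145,430,225)),("scene",(200,205,280,280))]:
    c=pickle.load(open(n+"0.pkl","rb")); P,C,uv=cloud(c,b)
    hsv=cv2.cvtColor(C[None],cv2.COLOR_BGR2HSV)[0]
    y=(hsv[:,0]>20)&(hsv[:,0]<35)&(hsv[:,1]>150)
    bl=hsv[:,2]<60
    wh=(hsv[:,1]<40)&(hsv[:,2]>180)
    print(n,"y",y.sum())
    roof=y&(P[:,2]>.042)&(P[:,2]<.056)
    r=P[roof]; print("roof",roof.sum(),r.mean(0),cv2.minAreaRect((r[:,:2]*1000).astype(np.float32)),np.percentile(r[:,2],[5,50,95]))
    hd=P[bl&(P[:,2]>.055)]; print("handle",len(hd),hd.mean(0) if len(hd) else 0, np.percentile(hd,[5,95],axis=0) if len(hd) else 0)
    t=P[(P[:,2]>.08)]; print("top",len(t),t.mean(0) if len(t) else 0,P[:,2].max())
    w=P[wh&(P[:,2]>.025)&(P[:,2]<.045)]; print("white",len(w),w.mean(0),cv2.minAreaRect((w[:,:2]*1000).astype(np.float32)))
    cv2.imwrite(f"pics/{n}_crop.png",cv2.resize(c["image"][b[1]:b[3],b[0]:b[2]],None,fx=7,fy=7,interpolation=cv2.INTER_CUBIC))
E
```

```text
top y 346
roof 333 [ 0.63275195 -0.19017491  0.04828143] ((619.2806396484375, -196.7173614501953), (99.66168975830078, 71.31341552734375), 15.171716690063477) [0.04432931 0.04810101 0.05266711]
handle 14 [ 0.59579607 -0.20042687  0.07362053] [[ 0.59081327 -0.20282656  0.05964174]
 [ 0.60206232 -0.19803264  0.09014574]]
top 52 [ 0.59864891 -0.20499386  0.09105635] 0.09598077216812122
white 251 [ 0.55444148 -0.21877564  0.03451036] ((557.45654296875, -216.00027465820312), (49.73833465576172, 55.00156021118164), 16.59363555908203)
scene y 1108
roof 813 [ 0.63594758 -0.19799068  0.048296  ] ((623.533447265625, -199.77328491210938), (108.91819763183594, 75.44276428222656), 16.423351287841797) [0.04554914 0.04831272 0.05078626]
handle 87 [ 0.60767128 -0.20618414  0.08011267] [[ 0.59670397 -0.2123959   0.05822514]
 [ 0.61371849 -0.19899301  0.09364607]]
top 73 [ 0.60227829 -0.20665101  0.08992736] 0.09477653675473932
white 214 [ 0.5519501  -0.22239258  0.03458012] ((559.7276000976562, -217.23619079589844), (51.24266815185547, 55.680763244628906), 16.706666946411133)
```

```bash
python3 - <<'E'
from bench import *
from h import *
from scipy.spatial.transform import Rotation as Ro
def ori(yaw): # tool x at yaw angle, z down
    x=np.array([np.cos(yaw),np.sin(yaw),0]);z=np.array([0,0,-1.]);y=np.cross(z,x)
    return Ro.from_matrix(np.c_[x,y,z]).as_quat()
a=np.radians(16.5); ex=np.array([np.cos(a),np.sin(a)]); s=np.array([.622,-.199])
for k in (1,-1):
    for d,z in [(-19,.2),(-19,.057),(-165,.057),(-165,.2)]:
        for f in (0,np.pi):
            q=inverse_kinematics(np.r_[s+ex*d/1000,z],ori(a+k*np.pi/2+f)); print(k,d,z,f,None if q is None else np.round(q,2))
c=pickle.load(open("top0.pkl","rb"))
P,C,uv=cloud(c,(455,195,500,240)); m=P[:,2]>.02; print("bowl",P[m].min(0),P[m].max(0))
P,C,uv=cloud(c,(360,110,500,240)); m=(P[:,2]>.03)&(P[:,1]<-.25)&(P[:,0]>.6); print("big",P[m].min(0),P[m].max(0))
print(current_joint_pos(),current_orientation(),ori(0))
E
```

```text
1 -19 0.2 0 [-0.43  0.43  1.45 -0.    1.26 -2.29]
1 -19 0.2 3.141592653589793 [-0.43  0.43  1.45 -0.    1.26  0.85]
1 -19 0.057 0 [-0.43  0.59  1.58 -0.    0.97 -2.29]
1 -19 0.057 3.141592653589793 [-0.43  0.59  1.58 -0.    0.97  0.85]
1 -165 0.057 0 [-0.62  0.47  1.84 -0.    0.83 -2.48]
1 -165 0.057 3.141592653589793 [-0.62  0.47  1.84 -0.    0.83  0.66]
1 -165 0.2 0 [-0.62  0.27  1.7  -0.    1.17 -2.48]
1 -165 0.2 3.141592653589793 [-0.62  0.27  1.7  -0.    1.17  0.66]
-1 -19 0.2 0 [-0.43  0.43  1.45 -0.    1.26  0.85]
-1 -19 0.2 3.141592653589793 [-0.43  0.43  1.45 -0.    1.26 -2.29]
-1 -19 0.057 0 [-0.43  0.59  1.58 -0.    0.97  0.85]
-1 -19 0.057 3.141592653589793 [-0.43  0.59  1.58 -0.    0.97 -2.29]
-1 -165 0.057 0 [-0.62  0.47  1.84 -0.    0.83  0.66]
-1 -165 0.057 3.141592653589793 [-0.62  0.47  1.84 -0.    0.83 -2.48]
-1 -165 0.2 0 [-0.62  0.27  1.7  -0.    1.17  0.66]
-1 -165 0.2 3.141592653589793 [-0.62  0.27  1.7  -0.    1.17 -2.48]
bowl [ 0.44780424 -0.48544579  0.02003133] [ 0.55471156 -0.37333323  0.055642  ]
big [ 0.63047265 -0.48210163  0.03029662] [ 0.82211719 -0.31243789  0.07127079]
[ 1.19892000e+00  3.58756755e-01  1.51040445e+00  1.63899248e-05
  1.27250553e+00 -1.15105894e-01] [ 7.91821589e-01  6.10752462e-01 -3.57737107e-05  1.23937413e-05] [1. 0. 0. 0.]
```

```bash
cat >> h.py <<'E'
from scipy.spatial.transform import Rotation as Ro
def ori(yaw):
    x=np.array([np.cos(yaw),np.sin(yaw),0]);z=np.array([0,0,-1.]);y=np.cross(z,x)
    return Ro.from_matrix(np.c_[x,y,z]).as_quat()
E
python3 - <<'E'
from bench import *
from h import *
a=np.radians(16.5)
for i,p in enumerate([(.58,-.211,.25),(.54,-.225,.22)]):
    move_ptp(np.array(p),ori(a-np.pi/2))
    c=capture("wrist"); pickle.dump(c,open(f"w{i}.pkl","wb")); cv2.imwrite(f"pics/w{i}.png",c["image"])
    print(proj(c,[[.604,-.204,.092],[.622,-.199,.048]]), [(np.round(d["xy"]),d["conf"]) for d in spot_in("wrist","yellow_tray")])
print(current_clock())
E
```

```text
[[317.66957528 168.04460238]
 [317.80700672 147.91835797]] [(array([315., 180.]), 0.65)]
[[315.99031726 130.10068071]
 [316.36583437 111.67915645]] [(array([314., 152.]), 0.91)]
4.425
```

View pics/w0.png

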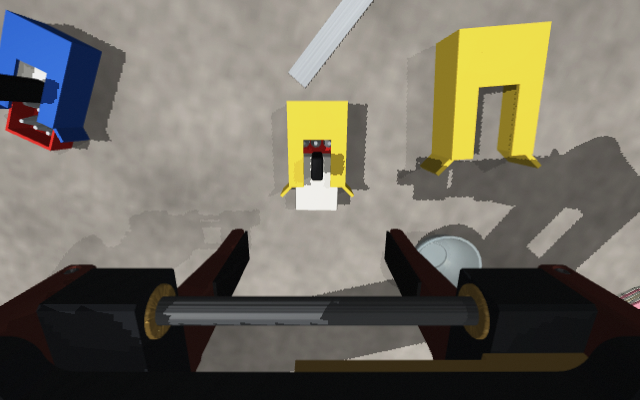

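View pics/w1.png

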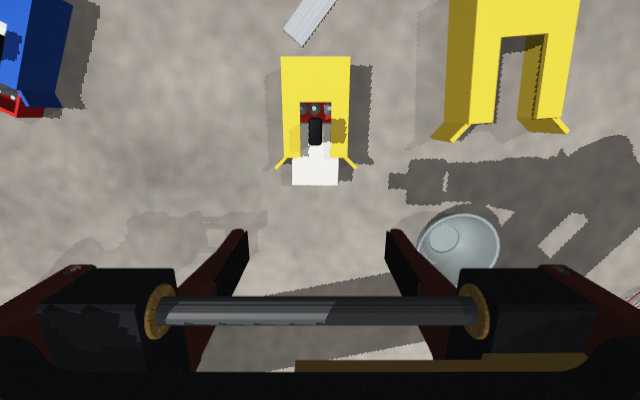

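Both wrist views show the small sleeve upright in the picture (roof about (317,125) and (315,80)), with the black handle at (317,165) and (315,130) and the white end below it. Next I fit these.

```bash
cat >> h.py <<'E'
def measure(c,b,verbose=True):
    P,C,uv=cloud(c,b)
    hsv=cv2.cvtColor(C[None],cv2.COLOR_BGR2HSV)[0]
    y=(hsv[:,0]>20)&(hsv[:,0]<35)&(hsv[:,1]>120)
    roof=y&(P[:,2]>.042)&(P[:,2]<.054)&(C[:,2]>120)
    r=P[roof]; print("roof",roof.sum(),cv2.minAreaRect((r[:,:2]*1000).astype(np.float32)),np.percentile(r[:,2],[5,50,95]))
    bl=hsv[:,2]<50; t=P[bl&(P[:,2]>.082)]
    print("handle top",len(t),(t.min(0)+t.max(0))/2,t.mean(0),np.percentile(t[:,2],[5,50,95]),cv2.minAreaRect((t[:,:2]*1000).astype(np.float32)))
    wh=(hsv[:,1]<50)&(hsv[:,2]>190)&(P[:,2]>.028)&(P[:,2]<.04); w=P[wh]
    if len(w)>5: print("white",len(w),cv2.minAreaRect((w[:,:2]*1000).astype(np.float32)),np.median(w[:,2]))
E
python3 - <<'E'
from h import *
c=[pickle.load(open(f"w{i}.pkl","rb")) for i in (0,1)]
measure(c[0],(275,95,360,215)); measure(c[1],(270,50,360,190))
# triangulate sleeve mouth/back corners: crops
for i,b in ((0,(275,95,360,215)),(1,(270,50,360,190))):
    cv2.imwrite(f"pics/w{i}c.png",cv2.resize(c[i]["image"][b[1]:b[3],b[0]:b[2]],None,fx=4,fy=4,interpolation=cv2.INTER_NEAREST))
E
```

```text
roof 3818 ((617.4546508789062, -198.46774291992188), (123.42961120605469, 100.57392120361328), 16.67196273803711) [0.04599026 0.04743274 0.04873957]
handle top 254 [ 0.60295537 -0.20314247  0.08762562] [ 0.60337811 -0.20311624  0.09090093] [0.08875124 0.09113481 0.09242628] ((603.0592651367188, -202.8734588623047), (25.430259704589844, 13.024948120117188), 16.50241470336914)
white 1149 ((580.3763427734375, -209.272216796875), (94.97537231445312, 57.537559509277344), 16.05354118347168) 0.03336595627274653
roof 5067 ((617.3821411132812, -199.12086486816406), (122.98080444335938, 99.37459564208984), 16.488204956054688) [0.04605858 0.04744804 0.04873237]
handle top 344 [ 0.60248074 -0.20326261  0.09086385] [ 0.60279617 -0.20325509  0.09107665] [0.08929647 0.091143   0.09239305] ((602.6309814453125, -203.3306427001953), (25.721324920654297, 12.379132270812988), 16.45459747314453)
white 1579 ((581.1071166992188, -209.7436065673828), (95.86792755126953, 58.061485290527344), 15.020200729370117) 0.033391568258943446
```

Handle at (0.603, -0.203), top 0.091, yaw 16.5°; lateral agreement with the sleeve axis is 0.1 mm. I'll grip and pull it out.

```bash
python3 - <<'E'
from bench import *
from h import *
a=np.radians(16.5); ex=np.array([np.cos(a),np.sin(a)]); o=ori(a-np.pi/2)
h=np.array([.603,-.2032])
move_ptp(np.r_[h,.12],o)
print(servo_line(np.r_[h,.057],rate=.1,contact_N=10),current_position())
move_gripper(0.0); print("gap",current_finger_gap(),current_force())
f=h-ex*.148
print(servo_line(np.r_[f,.057],rate=.1,contact_N=25),current_position(),current_force(),current_finger_gap())
c=capture("wrist"); cv2.imwrite("pics/p1.png",c["image"]); c=capture("top"); cv2.imwrite("pics/p1t.png",c["image"]);print(current_clock())
E
```

```text
False [ 0.60344457 -0.20356437  0.05770067]
gap 0.013577841193389232 [-0.18505602  0.10170263 -1.51189871]
False [ 0.46172044 -0.24526311  0.05702263] [ 0.20685838 -0.85825805 -3.46533164] 0.013624898598784546
8.6167
```

View pics/p1.png

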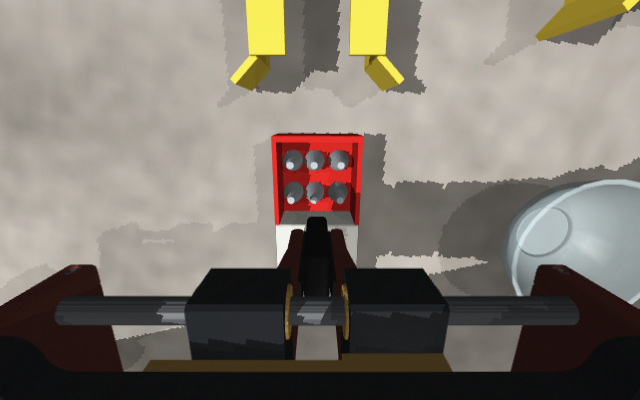

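The tray is clear: red end with six nozzles at (317,175), sleeve mouth above it, bowl well to the right. Next: lift a little, turn, lower, check.

```bash
python3 - <<'E'
from bench import *
from h import *
a=np.radians(16.5); o=ori(a-np.pi/2); o2=ori(a+np.pi/2)
p=current_position(); 
servo_line(np.r_[p[:2],.072],o,rate=.1)
q=np.array(current_joint_pos()); print(np.round(q,2))
P0=np.array([.603,-.2032])-.148*np.array([np.cos(a),np.sin(a)])
move_ptp(np.r_[P0,.072],o2); print(np.round(current_joint_pos(),2),current_position())
print(servo_line(np.r_[P0,.0572],o2,rate=.05,contact_N=4),current_position(),current_force(),current_finger_gap())
for n in ("wrist","scene","top"):
    c=capture(n); cv2.imwrite(f"pics/r_{n}.png",c["image"]);pickle.dump(c,open(f"r_{n}.pkl","wb"))
print(current_clock())
E
```

```text
[-0.62  0.44  1.83  0.    0.87  0.66]
[-0.62  0.44  1.84  0.    0.87 -2.48] [ 0.46108055 -0.2452353   0.07193067]
True [ 0.46101495 -0.24527142  0.05661862] [-0.54585894  0.52378464  1.12254481] 0.01431906523862303
12.0667
```

View pics/r_wrist.png

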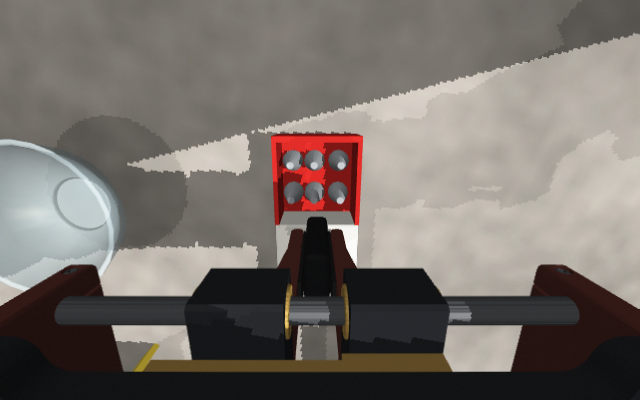

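View pics/r_scene.png

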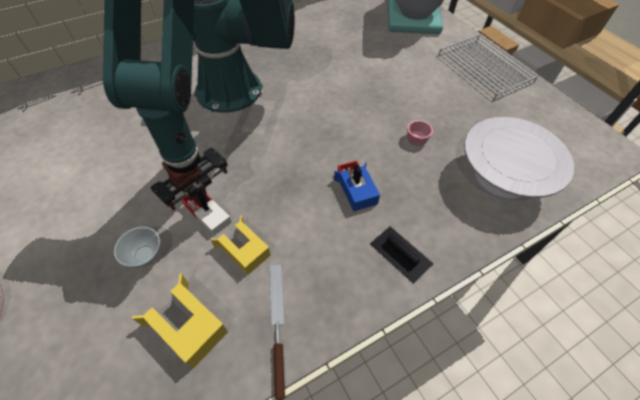

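Turned: red end towards the robot, white end at (215,215) in the scene view facing the mouth. Now I slide it in, guarded by force.

```bash
python3 - <<'E'
from bench import *
from h import *
a=np.radians(16.5); ex=np.array([np.cos(a),np.sin(a)]); o2=ori(a+np.pi/2)
h=np.array([.603,-.2032]); z=.0572
r=servo_line(np.r_[h-ex*.012,z],o2,rate=.08,contact_N=12); p=current_position(); print(r,p,(p[:2]-h)@ex,current_force())
if not r:
    r=servo_line(np.r_[h+ex*.015,z],o2,rate=.03,contact_N=12); p=current_position(); print(r,p,(p[:2]-h)@ex,current_force(),current_finger_gap())
c=capture("wrist"); cv2.imwrite("pics/i1.png",c["image"]);c=capture("scene"); cv2.imwrite("pics/i1s.png",c["image"])
print(current_clock())
E
```

```text
False [ 0.59103539 -0.20671346  0.0572021 ] -0.012469777079758236 [-0.19303005 -0.23933176 -1.79698851]
True [ 0.60089397 -0.20357404  0.05693124] -0.0021255363813661395 [-2.02338589 -0.67069394  3.16002441] 0.013740567197685228
14.5417
```

View pics/i1.png

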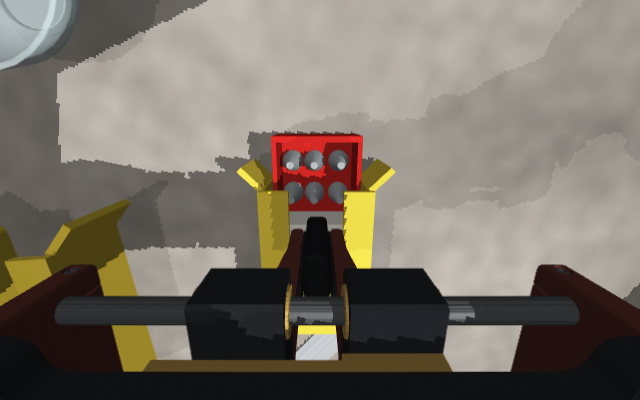

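```bash
python3 - <<'E'
from bench import *
from h import *
a=np.radians(16.5); ex=np.array([np.cos(a),np.sin(a)]); o2=ori(a+np.pi/2)
h=np.array([.603,-.2032]); z=.0572
r=servo_line(np.r_[h+ex*.012,z],o2,rate=.02,contact_N=18); p=current_position(); print(r,p,(p[:2]-h)@ex,current_force(),current_finger_gap())
move_gripper(.05)
p=current_position(); servo_line(np.r_[p[:2],.16],rate=.15)
a0=ori(a-np.pi/2)
move_ptp(np.array([.50,-.237,.25]),ori(a-np.pi/2))
c=capture("wrist"); cv2.imwrite("pics/f1.png",c["image"]);pickle.dump(c,open("f1.pkl","wb"));c=capture("scene"); cv2.imwrite("pics/f1s.png",c["image"])
print(current_clock())
E
```

```text
True [ 0.60125445 -0.20342041  0.05692797] -0.0017362678852202802 [-2.76314005 -0.24931779  4.53902929] 0.01386522373757458
19.175
```

View pics/f1.png

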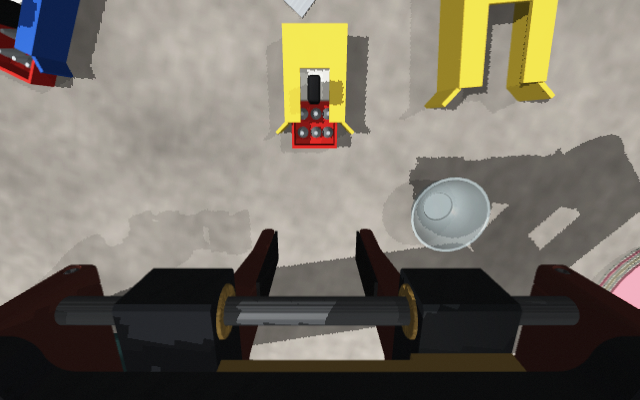

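View pics/f1s.png

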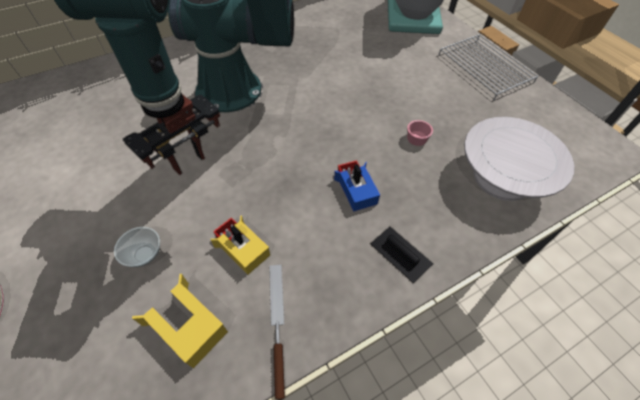

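The tray is in, red end out (317,135), blue tray and ramekin unmoved. I re-measure from the earlier viewpoint for a direct before/after comparison of seating depth.

```bash
python3 - <<'E'
from bench import *
from h import *
a=np.radians(16.5);ex=np.array([np.cos(a),np.sin(a)]);en=np.array([-ex[1],ex[0]])
move_ptp(np.array((.54,-.225,.22)),ori(a-np.pi/2)); c=capture("wrist"); pickle.dump(c,open("f2.pkl","wb"))
cv2.imwrite("pics/f2.png",c["image"][40:200,240:400].repeat(4,0).repeat(4,1)[:600])
measure(c,(270,50,360,190))
for n in ("w1","f2"):
    c=pickle.load(open(n+".pkl","rb")); P,C,uv=cloud(c,(270,50,360,200))
    L=np.c_[(P[:,:2])@ex,P[:,:2]@en,P[:,2]]
    hsv=cv2.cvtColor(C[None],cv2.COLOR_BGR2HSV)[0]
    y=(hsv[:,0]>20)&(hsv[:,0]<35)&(hsv[:,1]>120)&(abs(L[:,2]-.048)<.005)
    tr=(~y)&(abs(L[:,2]-.0335)<.006)&(L[:,0]<np.percentile(L[y,0],50)-.03)
    hd=L[(hsv[:,2]<50)&(L[:,2]>.085)]
    print(n,"roof far",L[y,0].max(),"tray front",np.sort(L[tr,0])[:40:8],"front height",np.median(L[tr&(L[:,0]<L[tr,0].min()+.005),2]),"handle",hd.min(0),hd.max(0))
    w=L[tr&(L[:,0]<L[tr,0].min()+.004)]; print(w[:,1].min(),w[:,1].max(), "roof lat",L[y,1].min(),L[y,1].max())
print(current_clock())
E
```

```text
roof 5066 ((617.199462890625, -197.98170471191406), (122.98391723632812, 99.54285430908203), 16.608898162841797) [0.04606676 0.04744218 0.04870937]
handle top 348 [ 0.60528572 -0.20187251  0.09070716] [ 0.60536894 -0.20160065  0.09109146] [0.08948784 0.09120468 0.09230109] ((604.8497924804688, -201.6572723388672), (26.78557777404785, 12.344568252563477), 16.542112350463867)
white 286 ((594.3768310546875, -206.06185913085938), (77.38079833984375, 37.037696838378906), 16.54024314880371) 0.03343268185949286
w1 roof far 0.5968988210152871 tray front [0.44973813 0.44994362 0.45007068 0.4501319  0.45024293] front height 0.03327163515866968 handle [ 0.50720156 -0.37229556  0.08847998] [ 0.5329301  -0.35991804  0.09324772]
-0.39396102417956225 -0.3359120190273254 roof lat -0.41594196232781955 -0.31666670002515107
f2 roof far 0.5970799163463661 tray front [0.45373563 0.45402118 0.45414085 0.45422033 0.45430933] front height 0.033090698258590706 handle [ 0.50927536 -0.37132096  0.08808692] [ 0.5360645  -0.35897485  0.09332741]
-0.39531402941410626 -0.3362924258809269 roof lat -0.414739838033293 -0.3167283260512388
19.55
```

View pics/f2.png

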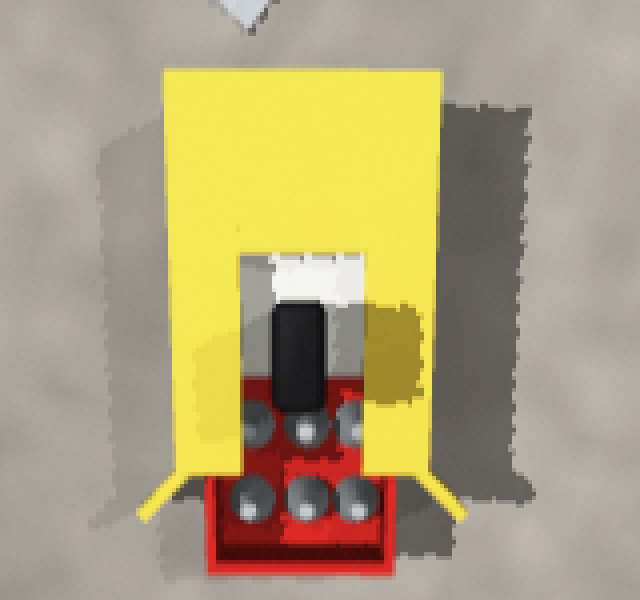

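```bash
python3 - <<'E'
from bench import *
print(current_force(),current_clock()); close_job()
E
```

```text
[ 0.18766118 -0.42638415  0.80254489] 19.55
the job is handed in; nothing more can be done
```

I pulled the tray out of the small yellow sleeve by its handle and lifted it about 15 mm to turn it end for end. I then lowered it to the bench, slid it in until it hit the end wall (contact at 12 N, again at 18 N) and let go. The job was handed in at 19.6 s with the arm clear.

**Last checks:**
- **Seating:** the red nozzle end sticks out, with its front edge within 1 mm of the fully home position. That is about 4 mm deeper than the tray was at the start.
- **Flat on the bench:** the tray's top edge measures 33 mm high, against 34 mm when flat.
- **Other things:** the blue tray and the ramekin look unmoved in the scene picture. I compared them by eye rather than measuring them.

No check failed.

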